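# Hang the coffee scoop in the canister's rim notch

### The job

Take the plastic scoop off the coaster and hang it on the open canister by its own hook: bowl inside, hook tongue and handle outside, and its neck dropped fully home into the single notch in the steel rim, then let go so that it hangs there by itself. Where the notch lies along the rim is not measured, so feel for it gently with the scoop: the canister is brittle and must not be pressed hard. Leave the other things on the shelf where they are.

Things in the scene. Friction and masses are not known exactly. Their poses are not given: they have to be found in the camera images.
- canister: Clear round open canister, fixed, brittle; sizes in mm. Origin at the centre of its underside, z up. Wall: outer radius 52, inner 49, top edge at height 108. On it stands a dark steel rim collar (see canister_rim) up to height 120. Its -x side carries a small plain paper label. Empty inside, floor at height 6.
- canister_rim (a point): Centre of the mouth, 120 mm above the underside, level with the collar's top. Collar: outer radius 53, inner 48, height 108 to 120, with ONE notch 18 wide, cut through and down its full 12, so the notch floor is at height 108. The notch is on the canister's own -x side, but the collar is turned by an unmeasured angle up to 0.36 rad either way about the axis; it stays so when touched.
- scoop_grip (a point): Mid-handle of the grey plastic scoop (about 60 g, upright on the coaster), where to grasp it from above. Straight level handle, 60 mm long, 14 wide (y), 14 thick (z). Scoop axes: x from handle to bowl, z up. From here the handle's free end is 35 mm off in -x, the hook tongue 24 in +x, the bowl's centre 58 in +x. 32 above the underside of bowl and tongue.
- scoop_slot (a point): Crown of the scoop's hook: middle of its level neck's underside, 29 mm above the scoop's underside, 33 in +x from scoop_grip. The neck is 12 wide (y), 10 long (x); the bowl's wall is on its +x side, on its -x side the tongue (14 wide, 4 thick) hangs 29 down: a slot 10 wide, open below, that takes the rim. Axes as scoop_grip.
- scoop_bowl (a point): Centre of the scoop's bowl, half-way up: open cup, outer radius 20 mm at the top, 18 at the bottom, 34 high. 25 in +x from scoop_slot. Axes as scoop_grip. When hung and released, the scoop leans bowl-down by about 0.3 rad.
- coaster: Wooden coaster 110 x 110 x 8, fixed; origin at the centre of its underside. The scoop stands on it.
- saucer: White ceramic saucer, radius 55, 14 high, with the cup on it; origin at its underside. Bystander.
- cup: Steel espresso cup, radius 29, 55 high, on the saucer; origin at its underside. Bystander.
- canister_lid: The canister's round wooden lid with a knob, radius 54, 30 high, lying by; origin at its underside. Bystander.
- tamper: Dark steel tamper standing on its foot, radius 26, 76 high; origin at its underside. Bystander.
- jar: Closed white jar, radius 35, 75 high; origin at its underside. Bystander.
- spoon: Small wooden spoon, 140 long, lying flat; origin on its underside. Bystander.
- pitcher: Steel milk pitcher with a side handle, radius 34, 80 high; origin at its underside. Bystander.
Mind the look-alikes: they are no part of the job. What is shaped like the canister but green or red is not meant. Leave any red look-alike of the part that bears scoop_grip alone.

How it is judged:
By the outcome, as a careful person would: the job done as asked, in the order asked, and still so for the second after the job is handed in, with the robot touching nothing.
It also fails if it takes over 61 s, if anything falls off the work surface, if the arm or the gripper's body presses on something with over 40 N, if the wrist force passes 120 N, or if a joint passes its speed limit or range.

### The arm

A 6-joint arm with a two-finger parallel gripper is mounted at the origin on the work surface. World frame = base frame: x ahead of the robot, y to its left, z up, the work surface at z = 0. Lengths are in m, angles in rad, forces in N, time in s.
With the tool pointing down it reaches from about 0.375 to 0.9 m from the base axis. Payload 3.1 kg.
Tool frame: the origin (TCP) lies midway between the tips of the shut fingers; the grasp point (between the pads) lies 19 mm behind it; z points along the fingers, x is the direction in which the jaws open and shut, and the axes are right-handed (so a half turn about z gives the same grasp; the last joint's range is limited). The gripper opens to 87 mm and grips with 3 to 60 N. Pads are 19 mm wide; open, the fingers measure 117 mm over their backs; the gripper's body (75 mm by 190 mm) begins 51 mm behind the grasp point.
Start: joints at [1.161, 0.527, 1.433, -0, 1.181, -0.178], TCP at [0.144, 0.608, 0.223] pointing down, gripper open.
Joint ranges: [-3.08, 3.08], [-0.75, 2.2], [0.22, 2.44], [-1.43, 4.57], [0, 2.65], [-2.85, 2.85]. Speed limits (rad/s): [2.79, 2.79, 3.14, 3.14, 3.14, 3.14].

### API

Orientations are given as a unit quaternion [x, y, z, w].
In Python, from rig import * gives the robot as it stands.
- The arm moves only by the tool drive_tool, never from a script. Its argument "plan" is a list of rows, each an object with "offset": the shift along the tool's x, y, z in cm, a list of three; "delta_rot": the turn, a rotation vector about the tool's x, y, z in degrees, a list of three; "jaw": the finger opening in cm, from 0 to 8.7. In form: [{"offset": [dx, dy, dz], "delta_rot": [wx, wy, wz], "jaw": jaw}, ...]. A call has exactly 8 rows; each row is the pose to reach, as a shift and turn from the pose commanded when the call began, along the tool's axes at that moment; what a row does not reach only later rows make up. A row lasts 1/12 s, in which the tool goes at most 41.7 mm and 7.16 degrees, less where a joint would pass 70% of its speed; a pose out of reach is approached as far as the arm can. A call with a gripper value outside its range is refused whole. The fingers move at their own pace and stop on an object; "squeeze" is the grip in N (left out, the last holds). Time passes only in rows, so rows that repeat a pose let the fingers close, or fill a call up. It gives the time, the measured TCP pose, the force and the opening at its end, in the units of the state.
- get_obs(): the state, without advancing time (a new reading comes with each control period).
- camera(name): name is "scene" or "top" or "wrist"; returns the picture (420x560x3 uint8, red, green, blue); there is no depth.
- calibration(name): a dict with "K" (3x3 intrinsics, pixels), "pose" (4x4, takes a point from camera to world coordinates); the wrist camera has in their place "tool_from_camera" (4x4, takes a point from camera to tool coordinates, whose origin is the TCP and whose axes are the tool frame's). Camera axes: x right, y down, z forward; pixel columns grow to the right and rows downward; lengths in m; the calibration is good to about 2 mm. A picture is of the moment at which its call begins: read the wrist's pose just before it. calibration takes no time and is no camera call.
- hand_in(): hands the job in, once; it reports no verdict.
The state is a dict: "time": time; "q": joint angles; "joint_velocities": joint speeds; "joint_torque": joint torques, N m; "position": TCP position; "tool_rot": TCP orientation; "ft_force": force on the tool from outside, world axes, zero at the start; "moment": the same for the moment, N m; "grip_width": finger opening in m.
Only numpy, scipy, OpenCV 4.12 (cv2) and the standard library are available. Lean on these libraries where they do the work, as an engineer would, in place of code of your own. Each camera call takes 0.05 s, during which the arm holds its last target.

## Working session

There is one attempt and no reset: what is moved stays moved. The work goes in short steps, Python scripts to look and compute and a tool call to move; the robot and the scene stay as the last step left them, time stands still between calls to the robot, and variables do not carry over. Pictures are saved under pics/ and viewed, and the job is handed in when it is done.

Besides the shell and the picture viewer there is one more tool, called after ">>>" as name(argument=value, ...), one argument or row to a line, values as JSON. drive_tool: Moves the arm, as the interface text tells. Its arguments: {"type":"object","properties":{"plan":{"type":"array","items":{"type":"object","properties":{"offset":{"type":"array","items":{"type":"number"}},"delta_rot":{"type":"array","items":{"type":"number"}},"jaw":{"type":"number"}}}},"squeeze":{"type":"number"}},"required":["plan"]}

```bash
mkdir -p pics; ls
python3 - <<'E'
from rig import *
import cv2
o=get_obs()
for k,v in o.items(): print(k,v)
for n in ("scene","top","wrist"):
    im=camera(n); cv2.imwrite(f"pics/{n}0.png",cv2.cvtColor(im,cv2.COLOR_RGB2BGR))
    print(n,calibration(n))
E
```

```text
pics
time 0.0
q [ 1.16051989e+00  5.28472543e-01  1.43387510e+00  2.64465007e-06
  1.18138884e+00 -1.78510530e-01]
joint_velocities [-2.73354892e-04 -6.92584272e-04  2.03449913e-04 -9.77331731e-05
  1.92658775e-04  2.78274776e-03]
joint_torque [ 2.27714099e-04 -4.40041602e+01 -1.76590115e+01  6.33006776e-02
  5.82655671e-02 -1.61943826e-04]
position [0.14324684 0.60762646 0.22157636]
tool_rot [ 7.84122483e-01  6.20605174e-01 -9.45851683e-04  5.04340763e-04]
ft_force [ 0.95823237 -0.35456002 -0.49826097]
moment [-0.03547475  0.0475424   0.01462455]
grip_width 0.08721574626105534
scene {'K': array([[460.91053644,   0.        , 279.10841461],
       [  0.        , 460.91053644, 205.69874689],
       [  0.        ,   0.        ,   1.        ]]), 'pose': array([[-0.44263364,  0.71716742, -0.53828092,  1.15509545],
       [ 0.89659196,  0.36339477, -0.25311479,  0.27079354],
       [ 0.01408279, -0.59465547, -0.80385729,  0.955697  ],
       [ 0.        ,  0.        ,  0.        ,  1.        ]])}
top {'K': array([[430.64204237,   0.        , 274.65050906],
       [  0.        , 430.6420423
[... 153 characters left out ...]
994589, -0.00256555, -0.01008109, -0.02452956],
       [ 0.01031807, -0.12144876, -0.99254407,  1.31548931],
       [ 0.        ,  0.        ,  0.        ,  1.        ]])}
wrist {'K': array([[357.251972  ,   0.        , 278.37102753],
       [  0.        , 357.251972  , 212.74363429],
       [  0.        ,   0.        ,   1.        ]]), 'tool_from_camera': array([[ 9.99999579e-01,  3.26356397e-04,  8.57044254e-04,
        -1.06303275e-04],
       [-5.57717545e-04,  9.58277239e-01,  2.85839852e-01,
        -7.88960485e-02],
       [-7.28000337e-04, -2.85840210e-01,  9.58277019e-01,
        -1.62786112e-01],
       [ 0.00000000e+00,  0.00000000e+00,  0.00000000e+00,
         1.00000000e+00]])}
```

View pics/scene0.png

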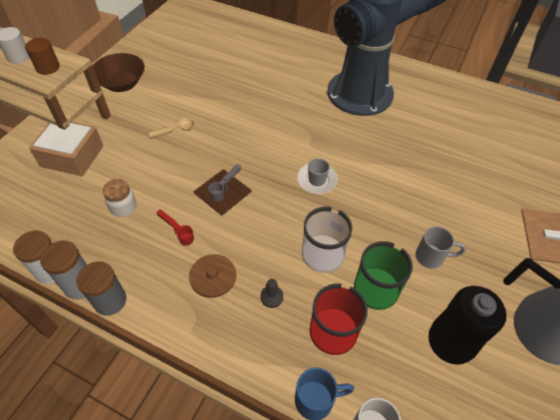

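View pics/top0.png

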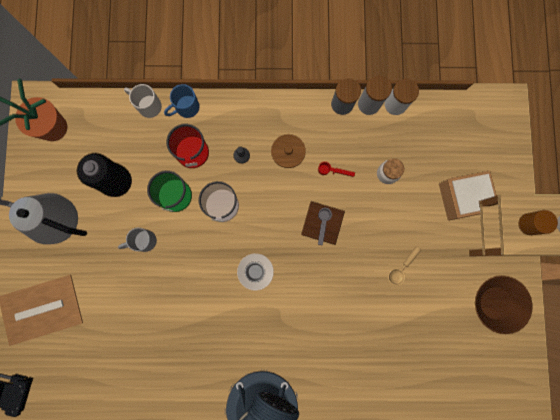

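View pics/wrist0.png

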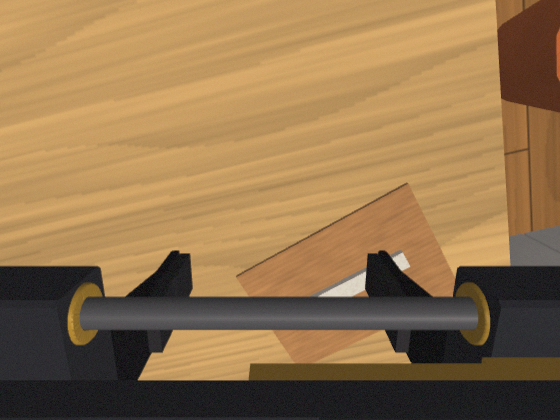

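Scene: clear canister at top-view (218,202), grey scoop on the coaster (323,222); green and red look-alikes nearby. Zooming in.

Run:
```python
import cv2,numpy as np
t=cv2.imread('pics/top0.png');s=cv2.imread('pics/scene0.png')
a=cv2.resize(t[170:235,185:250],(400,400),interpolation=cv2.INTER_CUBIC)
b=cv2.resize(t[190:255,290:355],(400,400),interpolation=cv2.INTER_CUBIC)
c=cv2.resize(s[200:280,290:370],(400,400),interpolation=cv2.INTER_CUBIC)
d=cv2.resize(s[150:220,190:260],(400,400),interpolation=cv2.INTER_CUBIC)
cv2.imwrite('pics/z0.png',np.hstack([a,b]));cv2.imwrite('pics/z1.png',np.hstack([c,d]))
```

```text
(no output)
```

View pics/z0.png

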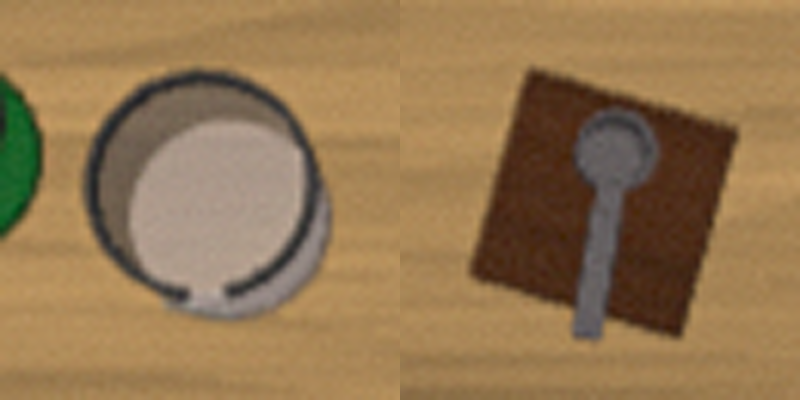

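View pics/z1.png

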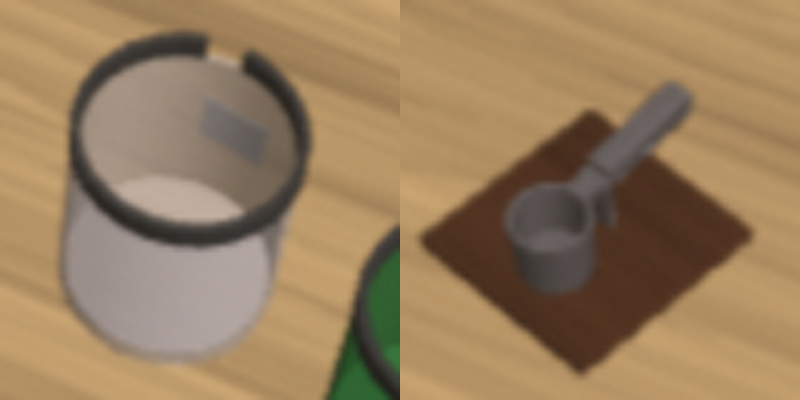

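```bash
cat > h.py <<'E'
from rig import *
import cv2,numpy as np
from scipy.spatial.transform import Rotation as R
def campose(n,obs=None):
    c=calibration(n)
    if n!='wrist': return c['K'],c['pose']
    T=np.eye(4);T[:3,:3]=R.from_quat(obs['tool_rot']).as_matrix();T[:3,3]=obs['position']
    return c['K'],T@c['tool_from_camera']
def ray(K,P,uv,z):
    uv=np.atleast_2d(np.asarray(uv,float))
    d=np.c_[(uv[:,0]-K[0,2])/K[0,0],(uv[:,1]-K[1,2])/K[1,1],np.ones(len(uv))]@P[:3,:3].T
    o=P[:3,3]; return o+d*((z-o[2])/d[:,2])[:,None]
def circ(p):
    A=np.c_[2*p[:,:2],np.ones(len(p))];s=np.linalg.lstsq(A,(p[:,:2]**2).sum(1),rcond=None)[0]
    return s[:2],np.sqrt(s[2]+s[:2]@s[:2])
E
python3 - <<'E'
from h import *
for n,box in (('top',(185,170,252,236)),('scene',(295,200,358,280))):
    K,P=campose(n); im=cv2.imread(f'pics/{n}0.png'); g=im.max(2)
    x0,y0,x1,y1=box; m=np.zeros_like(g);m[y0:y1,x0:x1]=(g[y0:y1,x0:x1]<85)
    nl,lab,st,_=cv2.connectedComponentsWithStats(m); 
    i=1+np.argmax(st[1:,2]*st[1:,3]); print(n,st[i])
    ys,xs=np.nonzero(lab==i); w=ray(K,P,np.c_[xs,ys],0.120 if n=='top' else 0.114)
    c,r=circ(w);print('rim',c,r)
    a=np.degrees(np.arctan2(w[:,1]-c[1],w[:,0]-c[0]))%360; a=np.sort(a);d=np.diff(a);k=d.argmax();print('gap',a[k],a[k+1])
# scoop coarse in top
K,P=campose('top')
f=65/400
for nm,u,v,z in (('bowl',290+216*f,190+150*f,.042),('hend',290+188*f,190+335*f,.047)):
    print(nm,ray(K,P,(u,v),z))
K,P=campose('scene');f=70/400
for nm,u,v,z in (('bowl',190+147*f,150+220*f,.042),('hend',190+280*f,150+90*f,.047)):
    print(nm,ray(K,P,(u,v),z))
E
```

```text
top [199 182  38  36 161]
rim [0.59272433 0.12349956] 0.05002604096704417
gap 148.96754612512333 195.48385770830043
scene [304 211  48  38 283]
rim [0.5965906  0.12610702] 0.05049621242561554
gap 172.58742601791414 293.0961993246154
bowl [[ 0.56146741 -0.18782782  0.042     ]]
hend [[ 0.4718176  -0.17262876  0.047     ]]
bowl [[ 0.56722203 -0.183921    0.042     ]]
hend [[ 0.4774726  -0.16650587  0.047     ]]
```

```bash
cat >> h.py <<'E'
def go(p,yaw=None,pr=True):
    """offset cm & delta_rot for TCP target p, tool down with tool-x at world yaw (deg)"""
    o=get_obs();Rm=R.from_quat(o['tool_rot']);off=Rm.inv().apply(np.array(p)-o['position'])*100
    t=None
    if yaw is not None:
        y=np.radians(yaw);T=np.array([[np.cos(y),np.sin(y),0],[np.sin(y),-np.cos(y),0],[0,0,-1]]).T
        t=np.degrees((Rm.inv()*R.from_matrix(T)).as_rotvec())
    print('t',o['time'],'pos',o['position'].round(4),'off',off.round(2),'rot',None if t is None else t.round(2),'F',o['ft_force'].round(2)); return off,t
E
python3 - <<'E'
from h import *
go([.57,.125,.30],80)
E
```

```text
t 0.15 pos [0.1433 0.6078 0.2218] off [-37.2   52.61  -7.77] rot [-0.02  0.09 -3.28] F [ 0.46 -0.2  -0.31]
```

>>> drive_tool(
  plan=[
    {"offset": [-2.3,3.3,-1.5],"delta_rot": [0,0,0],"jaw": 8.7},
    {"offset": [-4.6,6.6,-3],"delta_rot": [0,0,0],"jaw": 8.7},
    {"offset": [-6.9,9.8,-4.5],"delta_rot": [0,0,-1],"jaw": 8.7},
    {"offset": [-9.3,13.1,-6],"delta_rot": [0,0,-2],"jaw": 8.7},
    {"offset": [-11.6,16.4,-7.8],"delta_rot": [0,0,-3.3],"jaw": 8.7},
    {"offset": [-14,19.7,-7.8],"delta_rot": [0,0,-3.3],"jaw": 8.7},
    {"offset": [-16.3,23,-7.8],"delta_rot": [0,0,-3.3],"jaw": 8.7},
    {"offset": [-18.6,26.3,-7.8],"delta_rot": [0,0,-3.3],"jaw": 8.7},
  ],
)

```text
time: 0.82
position: [0.3557, 0.3675, 0.3011]
tool_rot: [0.766, 0.643, 0.001, 0.0]
ft_force: [1.1, 1.3, -0.1]
grip_width: 0.0868
```

Run:
```python
from h import *
go([.57,.125,.30],80)
```

```text
t 0.8167 pos [0.3557 0.3675 0.3011] off [-20.18  25.3    0.11] rot [ 0.05 -0.04  0.04] F [ 1.07  1.26 -0.08]
```

>>> drive_tool(
  plan=[
    {"offset": [-2.5,3.2,0],"delta_rot": [0,0,0],"jaw": 8.7},
    {"offset": [-5,6.3,0],"delta_rot": [0,0,0],"jaw": 8.7},
    {"offset": [-7.6,9.5,0],"delta_rot": [0,0,0],"jaw": 8.7},
    {"offset": [-10.1,12.6,0],"delta_rot": [0,0,0],"jaw": 8.7},
    {"offset": [-12.6,15.8,0],"delta_rot": [0,0,0],"jaw": 8.7},
    {"offset": [-15.1,18.9,0],"delta_rot": [0,0,0],"jaw": 8.7},
    {"offset": [-17.6,22,0],"delta_rot": [0,0,0],"jaw": 8.7},
    {"offset": [-19.5,24.5,0],"delta_rot": [0,0,0],"jaw": 8.7},
  ],
)

```text
time: 1.48
position: [0.5639, 0.1318, 0.3003]
tool_rot: [0.766, 0.642, -0.0, 0.0]
ft_force: [0.8, 0.9, -0.0]
grip_width: 0.0873
```

Run:
```python
from h import *
camera('top')
o=get_obs();im=camera('wrist');print(o['position'],o['joint_velocities'].max()); np.save('o1.npy',o,allow_pickle=True)
cv2.imwrite('pics/w1.png',im[:,:,::-1])
go([.509,-.176,.25],80)
```

```text
[0.56852956 0.1276264  0.30019795] 0.0980993872372722
t 1.5833 pos [0.5659 0.1304 0.3   ] off [-31.16  -0.13   5.03] rot [ 0.13  0.07 -0.3 ] F [-0.61  0.36 -0.62]
```

View pics/w1.png

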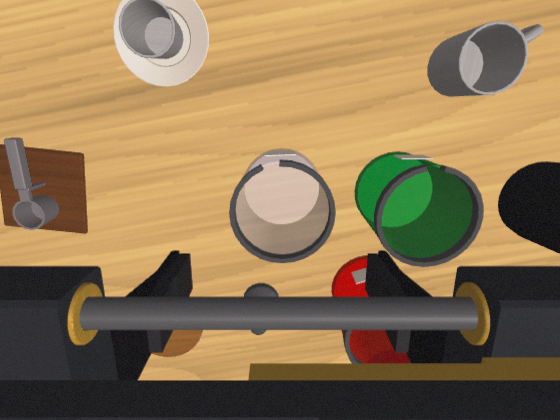

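Wrist view: steel rim centred about (282,211), notch gap at about (272,165), label behind it; scoop at left (25,190).

```bash
cat > rim.py <<'E'
from h import *
def rim(fn,o,guess,rg=(0.046,0.055),thr=100):
    K,P=campose('wrist',o); im=cv2.imread(fn); H,W=im.shape[:2]
    ys,xs=np.mgrid[0:H,0:W]; w=ray(K,P,np.c_[xs.ravel(),ys.ravel()],.120)
    v=im.max(2).ravel(); 
    c=np.array(guess)
    for it in range(8):
        d=np.hypot(w[:,0]-c[0],w[:,1]-c[1]); k=(d>rg[0]-.004)&(d<rg[1]+.003)&(v<thr)&(ys.ravel()<262)
        c,r=circ(w[k])
    # outer edge only fit: outermost dark px per angle
    a=np.degrees(np.arctan2(w[:,1]-c[1],w[:,0]-c[0]))%360; d=np.hypot(w[:,0]-c[0],w[:,1]-c[1])
    band=(d>.0485)&(d<.0525); prof=[(t,v[band&(abs((a-t+180)%360-180)<1)].mean().round()) for t in range(140,226,2) if (band&(abs((a-t+180)%360-180)<1)).any()]
    print('c',c,'r',r,'n',k.sum()); print(prof)
    return c
if __name__=='__main__':
    o=np.load('o1.npy',allow_pickle=True).item()
    rim('pics/w1.png',o,(.594,.125))
    # scoop in wrist image too
    im=cv2.imread('pics/w1.png');cv2.imwrite('pics/z2.png',np.hstack([cv2.resize(im[120:240,0:110],(366,400)),cv2.resize(im[140:270,220:350],(400,400))]))
E
python3 rim.py
```

```text
c [0.59288513 0.12630084] r 0.049820379145713675 n 1840
[(140, np.float64(81.0)), (142, np.float64(81.0)), (144, np.float64(79.0)), (146, np.float64(79.0)), (148, np.float64(78.0)), (150, np.float64(76.0)), (152, np.float64(75.0)), (154, np.float64(78.0)), (156, np.float64(75.0)), (158, np.float64(80.0)), (160, np.float64(76.0)), (162, np.float64(72.0)), (164, np.float64(75.0)), (166, np.float64(75.0)), (168, np.float64(77.0)), (170, np.float64(78.0)), (172, np.float64(100.0)), (174, np.float64(181.0)), (176, np.float64(210.0)), (178, np.float64(208.0)), (180, np.float64(206.0)), (182, np.float64(211.0)), (184, np.float64(209.0)), (186, np.float64(211.0)), (188, np.float64(210.0)), (190, np.float64(207.0)), (192, np.float64(153.0)), (194, np.float64(76.0)), (196, np.float64(78.0)), (198, np.float64(78.0)), (200, np.float64(78.0)), (202, np.float64(78.0)), (204, np.float64(78.0)), (206, np.float64(80.0)), (208, np.float64(82.0)), (210, np.float64(78.0)), (212, np.float64(79.0)), (214, np.float64(78.0)), (216, np.float64(80.0)), (218, np.float64(82.0)), (220, np.float64(92.0)), (222, np.float64(85.0)), (224, np.float64(99.0))]
```

View pics/z2.png

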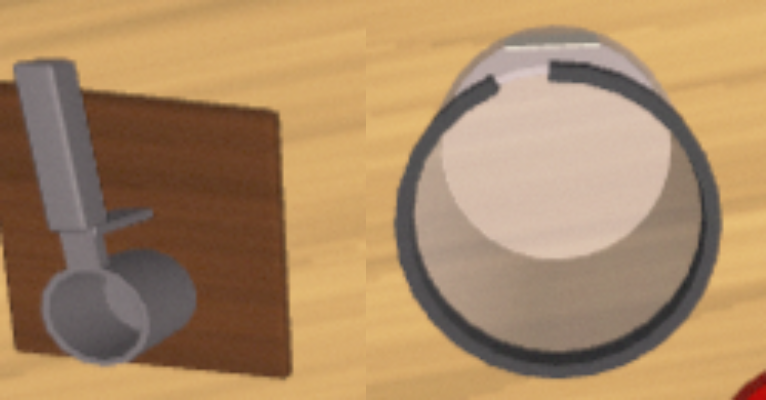

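>>> drive_tool(
  plan=[
    {"offset": [-4,0,0.6],"delta_rot": [0,0,0],"jaw": 8.7},
    {"offset": [-8,0,1.2],"delta_rot": [0,0,0],"jaw": 8.7},
    {"offset": [-12,0,1.8],"delta_rot": [0,0,0],"jaw": 8.7},
    {"offset": [-16,0,2.4],"delta_rot": [0,0,0],"jaw": 8.7},
    {"offset": [-20,0,3.1],"delta_rot": [0,0,0],"jaw": 8.7},
    {"offset": [-24,0,3.8],"delta_rot": [0,0,0],"jaw": 8.7},
    {"offset": [-28,0,4.4],"delta_rot": [0,0,0],"jaw": 8.7},
    {"offset": [-31,0.5,5],"delta_rot": [0,0,0],"jaw": 8.7},
  ],
)

```text
time: 2.25
position: [0.5116, -0.173, 0.2501]
tool_rot: [0.766, 0.643, -0.001, -0.001]
ft_force: [0.6, 0.8, 0.4]
grip_width: 0.0868
```

Run:
```python
from h import *
camera('top');camera('top');camera('top')
for k in range(2):
    o=get_obs();im=camera('wrist');print(o['position'],R.from_quat(o['tool_rot']).as_rotvec())
    np.save('o2.npy',o,allow_pickle=True);cv2.imwrite('pics/w2.png',im[:,:,::-1])
go([.509,-.176,.25],80)
```

```text
[ 0.51278752 -0.17270422  0.2498327 ] [-2.40844927e+00 -2.01424505e+00  2.77220986e-04]
[ 0.51289253 -0.1712418   0.25009422] [-2.40635639e+00 -2.01637800e+00 -2.95738080e-04]
t 2.5 pos [ 0.5131 -0.1704  0.2503] off [-0.62 -0.3   0.03] rot [-0.07 -0.08  0.02] F [ 0.39 -0.12  0.5 ]
```

View pics/w2.png

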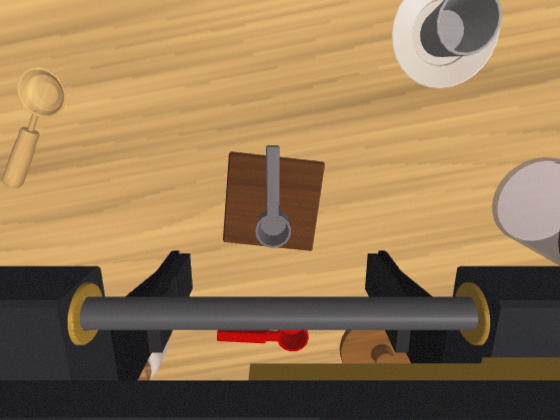

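Scoop seen upright: handle end at (272,147), bowl centred about (273,230), on the coaster.

Run:
```python
from h import *
o=np.load('o2.npy',allow_pickle=True).item();K,P=campose('wrist',o)
im=cv2.imread('pics/w2.png');hsv=cv2.cvtColor(im,cv2.COLOR_BGR2HSV)
m=((hsv[...,1]<60)&(hsv[...,2]>60)).astype(np.uint8)*255
m2=np.zeros_like(m);m2[140:252,240:310]=m[140:252,240:310]
nl,lab,st,_=cv2.connectedComponentsWithStats(m2);i=1+st[1:,4].argmax();print(st[i])
M=lab==i
for r in range(144,252,4):
    xs=np.nonzero(M[r])[0]
    if len(xs): print(r,xs.min(),xs.max(),end=' | ')
print()
rows=range(150,194);pts=[]
for r in rows:
    xs=np.nonzero(M[r])[0];pts.append(((xs.min()+xs.max())/2,r))
w=ray(K,P,pts,.047);vx,vy,x0,y0=cv2.fitLine(w[:,:2].astype(np.float32),cv2.DIST_L2,0,.01,.01).ravel()
print('yaw',np.degrees(np.arctan2(vy,vx)),x0,y0)
r0=min(np.nonzero(M.any(1))[0]);e=ray(K,P,(pts[0][0],r0-.5),.047)[0];print('end',e)
print('bowl?',ray(K,P,(273,230),.042))
cv2.imwrite('pics/z3.png',cv2.resize(im[135:260,215:335],(576,600),interpolation=cv2.INTER_CUBIC))
```

```text
[ 255  146   36  102 1923]
148 266 278 | 152 266 278 | 156 266 278 | 160 266 279 | 164 266 279 | 168 266 279 | 172 266 279 | 176 266 279 | 180 266 279 | 184 266 279 | 188 266 279 | 192 267 278 | 196 267 279 | 200 267 279 | 204 267 278 | 208 268 278 | 212 263 283 | 216 260 286 | 220 259 287 | 224 257 289 | 228 255 290 | 232 256 290 | 236 256 289 | 240 258 287 | 244 263 283 | 
yaw -9.500918 0.497754 -0.17423259
end [ 0.47143081 -0.16991074  0.047     ]
bowl? [[ 0.56236513 -0.18545538  0.042     ]]
```

View pics/z3.png

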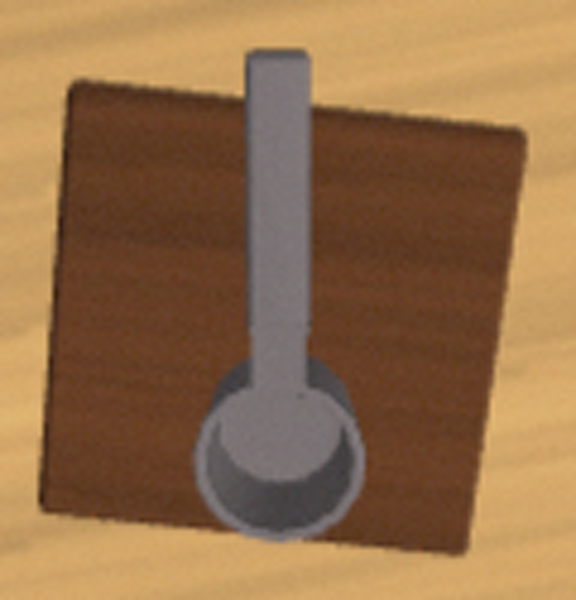

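Run:
```python
from h import *
go([.5058,-.1758,.021],80.5)
```

```text
t 2.5 pos [ 0.5131 -0.1704  0.2503] off [-0.69 -0.59 22.93] rot [-0.07 -0.08 -0.48] F [ 0.39 -0.12  0.5 ]
```

>>> drive_tool(
  plan=[
    {"offset": [-0.6,-0.6,4],"delta_rot": [0,0,-0.5],"jaw": 6},
    {"offset": [-0.6,-0.6,8],"delta_rot": [0,0,-0.5],"jaw": 5},
    {"offset": [-0.6,-0.6,12],"delta_rot": [0,0,-0.5],"jaw": 5},
    {"offset": [-0.6,-0.6,15],"delta_rot": [0,0,-0.5],"jaw": 5},
    {"offset": [-0.6,-0.6,17],"delta_rot": [0,0,-0.5],"jaw": 5},
    {"offset": [-0.6,-0.6,18],"delta_rot": [0,0,-0.5],"jaw": 5},
    {"offset": [-0.6,-0.6,18],"delta_rot": [0,0,-0.5],"jaw": 5},
    {"offset": [-0.6,-0.6,18],"delta_rot": [0,0,-0.5],"jaw": 5},
  ],
)

```text
time: 3.17
position: [0.5072, -0.1756, 0.071]
tool_rot: [0.763, 0.647, 0.0, 0.0]
ft_force: [-0.3, 0.4, 0.3]
grip_width: 0.0515
```

Run:
```python
from h import *
ps=[]
for k in range(3):
    o=get_obs();ps.append(o['position']);im=camera('wrist' if k<2 else 'scene');cv2.imwrite(f'pics/w3_{k}.png',im[:,:,::-1])
print(np.array(ps).round(4))
go([.5058,-.1758,.021],80.5)
```

```text
[[ 0.5072 -0.1756  0.071 ]
 [ 0.5077 -0.1762  0.0718]
 [ 0.5079 -0.1766  0.0722]]
t 3.3167 pos [ 0.5079 -0.1768  0.0723] off [ 0.07 -0.24  5.13] rot [0.2  0.08 0.06] F [ 0.07 -0.41  0.2 ]
```

View pics/w3_1.png

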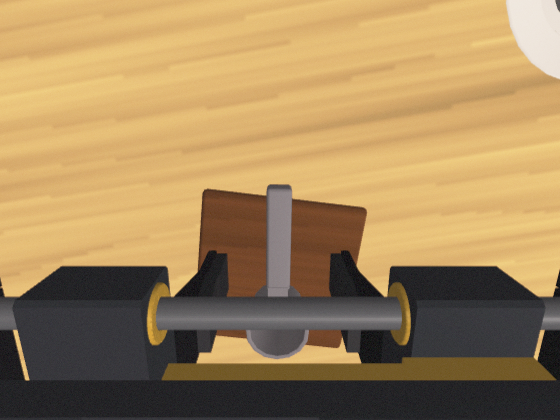

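Run:
```python
from h import *
o=get_obs();K,P=campose('wrist',o)
e=ray(K,P,(279,185),.047)[0];print(e); print(e[:2]+.035*np.array([.986,-.165]))
go([*(e[:2]+.035*np.array([.986,-.165])),.021])
```

```text
[ 0.47018714 -0.17014854  0.047     ]
[ 0.50469714 -0.17592354]
t 3.3167 pos [ 0.5079 -0.1768  0.0723] off [ 0.04 -0.35  5.13] rot None F [ 0.07 -0.41  0.2 ]
```

>>> drive_tool(
  plan=[
    {"offset": [0,-0.3,2],"delta_rot": [0,0,0],"jaw": 5},
    {"offset": [0,-0.3,4],"delta_rot": [0,0,0],"jaw": 5},
    {"offset": [0,-0.3,5.1],"delta_rot": [0,0,0],"jaw": 4},
    {"offset": [0,-0.3,5.1],"delta_rot": [0,0,0],"jaw": 3},
    {"offset": [0,-0.3,5.1],"delta_rot": [0,0,0],"jaw": 2},
    {"offset": [0,-0.3,5.1],"delta_rot": [0,0,0],"jaw": 1},
    {"offset": [0,-0.3,5.1],"delta_rot": [0,0,0],"jaw": 0.5},
    {"offset": [0,-0.3,5.1],"delta_rot": [0,0,0],"jaw": 0.5},
  ],
  squeeze=25,
)

```text
time: 3.98
position: [0.5042, -0.1764, 0.0205]
tool_rot: [0.763, 0.646, 0.0, 0.001]
ft_force: [-0.4, -0.6, 0.3]
grip_width: 0.0179
```

Run:
```python
from h import *
o=get_obs();print(o['time'],o['position'],o['grip_width'],o['ft_force'],o['moment'])
```

```text
3.9833 [ 0.50424305 -0.17642895  0.02049421] 0.017920039436415437 [-0.36074826 -0.62468885  0.29140339] [-0.03923367 -0.01586691 -0.00785848]
```

>>> drive_tool(
  plan=[
    {"offset": [0,0,0],"delta_rot": [0,0,0],"jaw": 0.5},
    {"offset": [0,0,0],"delta_rot": [0,0,0],"jaw": 0.5},
    {"offset": [0,0,0],"delta_rot": [0,0,0],"jaw": 0.5},
    {"offset": [0,0,-1],"delta_rot": [0,0,0],"jaw": 0.5},
    {"offset": [0,0,-4],"delta_rot": [0,0,0],"jaw": 0.5},
    {"offset": [0,0,-8],"delta_rot": [0,0,0],"jaw": 0.5},
    {"offset": [0,0,-12],"delta_rot": [0,0,0],"jaw": 0.5},
    {"offset": [0,0,-16],"delta_rot": [0,0,0],"jaw": 0.5},
  ],
)

```text
time: 4.65
position: [0.5028, -0.1755, 0.1813]
tool_rot: [0.763, 0.646, -0.0, -0.001]
ft_force: [0.5, -0.6, -0.8]
grip_width: 0.0136
```

Run:
```python
from h import *
o=get_obs();print(o['time'],o['position'],o['grip_width'],o['ft_force'],o['moment'])
for k,n in enumerate(['top','wrist','scene']):
    im=camera(n);cv2.imwrite(f'pics/g1_{n}.png',im[:,:,::-1])
o=get_obs();print(o['time'],o['position'],o['grip_width'],o['ft_force'],o['moment'])
```

```text
4.65 [ 0.50275182 -0.17551344  0.18134834] 0.013621233335531242 [ 0.50376245 -0.56119121 -0.80410965] [-0.07200296 -0.01302687  0.02075045]
4.8 [ 0.50557252 -0.1771204   0.18342513] 0.01381026861476437 [-0.2735241  -0.72330202 -0.52574215] [-0.00922155  0.02704308 -0.02502046]
```

View pics/g1_wrist.png

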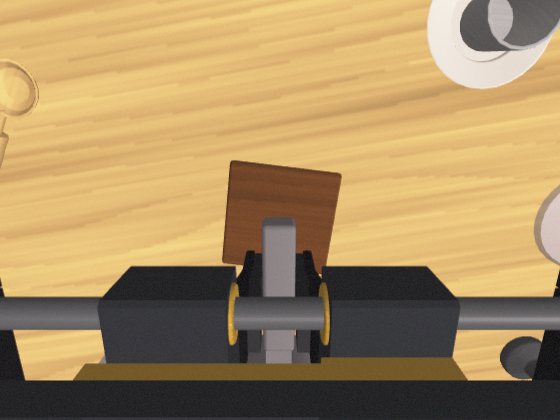

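View pics/g1_scene.png

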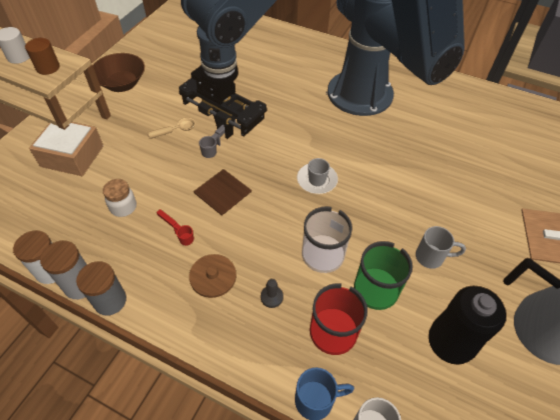

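Scoop is held level between the fingers (handle end at (279,219) in the wrist view). Measure the in-hand offset.

Run:
```python
from h import *
c=calibration('wrist');K=c['K'];P=c['tool_from_camera']
for z in (-.023,-.026,-.029): print('end in tool',ray(K,P,(279,218.5),z))
im=cv2.imread('pics/g1_scene.png');cv2.imwrite('pics/z4.png',cv2.resize(im[110:165,180:260],(800,550),interpolation=cv2.INTER_CUBIC))
im=cv2.imread('pics/g1_wrist.png');cv2.imwrite('pics/z5.png',cv2.resize(im[205:375,220:340],(423,600),interpolation=cv2.INTER_CUBIC))
```

```text
end in tool [[ 0.00030394 -0.03472762 -0.023     ]]
end in tool [[ 0.0002958  -0.03567552 -0.026     ]]
end in tool [[ 0.00028766 -0.03662343 -0.029     ]]
```

View pics/z4.png

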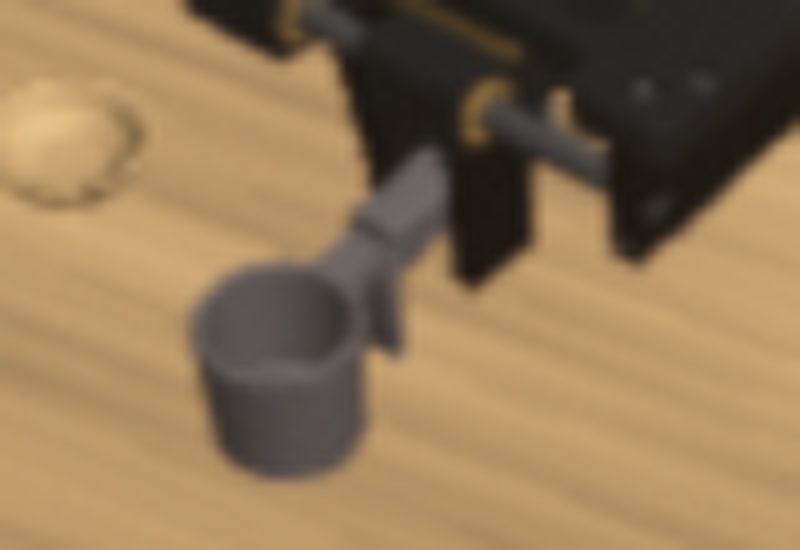

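View pics/z5.png

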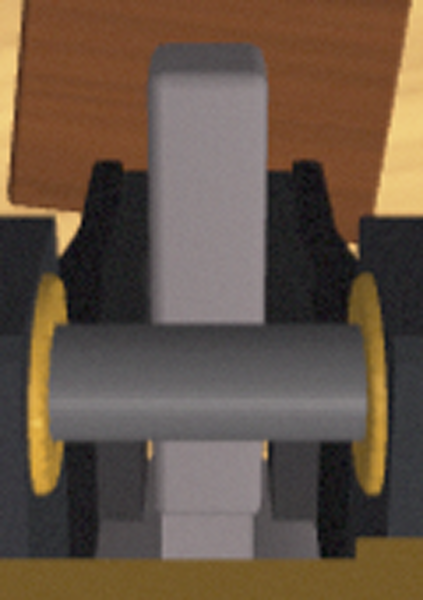

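Run:
```python
from h import *
c=calibration('wrist');K=c['K'];P=c['tool_from_camera']
im=cv2.imread('pics/g1_wrist.png').max(2)
print(im[212:234,270:288].mean(1).round())
print(im[340:362,272:286].mean(1).round())
print('top edge',ray(K,P,(279,225.5),-.026),'bot edge',ray(K,P,(279,217.5),-.012),'shoulder',ray(K,P,(279,349.5),-.026))
```

```text
[118. 116. 117. 117. 119.  91.  79.  80.  82.  80.  81.  81.  83.  95.
 112. 122. 129. 134. 141. 143. 143. 143.]
[142. 142. 142. 141. 142. 142. 142. 142. 142. 138. 131. 139. 142. 142.
 143. 142. 142. 143. 143. 142. 142. 142.]
top edge [[ 0.00029893 -0.03271102 -0.026     ]] bot edge [[ 0.00033328 -0.03171568 -0.012     ]] shoulder [[ 0.00036113  0.02628865 -0.026     ]]
```

Run:
```python
from h import *
go([.465,.121,.20],92.6)
```

```text
t 4.8 pos [ 0.5056 -0.1771  0.1834] off [28.73 -8.89 -1.82] rot [  0.43   0.23 -12.07] F [-0.27 -0.72 -0.53]
```

>>> drive_tool(
  plan=[
    {"offset": [3,-0.9,-1],"delta_rot": [0,0,-1],"jaw": 0.5},
    {"offset": [7,-2.1,-1.8],"delta_rot": [0,0,-3],"jaw": 0.5},
    {"offset": [11,-3.3,-1.8],"delta_rot": [0,0,-5],"jaw": 0.5},
    {"offset": [15,-4.6,-1.8],"delta_rot": [0,0,-7],"jaw": 0.5},
    {"offset": [19,-5.8,-1.8],"delta_rot": [0,0,-9],"jaw": 0.5},
    {"offset": [23,-7.1,-1.8],"delta_rot": [0,0,-11],"jaw": 0.5},
    {"offset": [26.5,-8.2,-1.8],"delta_rot": [0,0,-12],"jaw": 0.5},
    {"offset": [28.7,-8.9,-1.8],"delta_rot": [0,0,-12],"jaw": 0.5},
  ],
)

```text
time: 5.47
position: [0.46, 0.1249, 0.196]
tool_rot: [0.69, 0.723, -0.001, -0.002]
ft_force: [-1.0, 0.3, -0.6]
grip_width: 0.0139
```

Run:
```python
from rim import *
camera('top');camera('top');camera('top')
for k in range(3):
    o=get_obs();im=camera('wrist');print(o['position'],o['ft_force'].round(2),o['moment'].round(3), o['grip_width'])
    cv2.imwrite(f'pics/w4_{k}.png',im[:,:,::-1])
    rim(f'pics/w4_{k}.png',o,(.594,.1255))
```

```text
[0.46115979 0.12309289 0.19623602] [-0.44 -0.55 -0.58] [-0.004  0.022  0.023] 0.013757182119125425
c [0. 0.] r 0.0 n 0
[]
[0.46191123 0.12195381 0.19643736] [-0.24 -1.1  -0.14] [-0.009  0.007 -0.011] 0.013475277300247427
c [0. 0.] r 0.0 n 0
[]
[0.46247915 0.12120907 0.19663423] [-0.33 -0.71 -0.8 ] [ 0.001  0.032 -0.006] 0.013389613906067802
c [0. 0.] r 0.0 n 0
[]
```

View pics/w4_2.png

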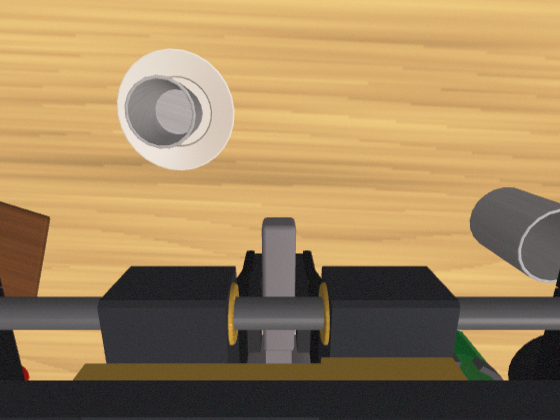

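>>> drive_tool(
  plan=[
    {"offset": [0,1,-3],"delta_rot": [0,0,0],"jaw": 0.5},
    {"offset": [0,4,-5],"delta_rot": [0,0,0],"jaw": 0.5},
    {"offset": [0,7,-6.4],"delta_rot": [0,0,0],"jaw": 0.5},
    {"offset": [0,8.7,-6.4],"delta_rot": [0,0,0],"jaw": 0.5},
    {"offset": [0,8.7,-6.4],"delta_rot": [0,0,0],"jaw": 0.5},
    {"offset": [0,8.7,-6.4],"delta_rot": [0,0,0],"jaw": 0.5},
    {"offset": [0,8.7,-6.4],"delta_rot": [0,0,0],"jaw": 0.5},
    {"offset": [0,8.7,-6.4],"delta_rot": [0,0,0],"jaw": 0.5},
  ],
)

```text
time: 6.43
position: [0.5482, 0.1248, 0.2605]
tool_rot: [0.692, 0.722, -0.001, -0.001]
ft_force: [0.1, 0.3, -0.3]
grip_width: 0.014
```

Run:
```python
from rim import *
for k in range(3):
    o=get_obs();im=camera('wrist');print(o['position'],o['ft_force'].round(2),o['moment'].round(3), R.from_quat(o['tool_rot']).as_matrix()[:,0].round(4))
    np.save(f'o5_{k}.npy',o,allow_pickle=True)
    cv2.imwrite(f'pics/w5_{k}.png',im[:,:,::-1])
    rim(f'pics/w5_{k}.png',o,(.594,.1255))
```

```text
[0.54819773 0.12480366 0.26054855] [ 0.06  0.34 -0.33] [ 0.008 -0.005 -0.003] [-0.0429  0.9991  0.    ]
c [0.59171708 0.12582194] r 0.049502471594834944 n 1100
[(140, np.float64(84.0)), (142, np.float64(88.0)), (144, np.float64(84.0)), (146, np.float64(83.0)), (148, np.float64(77.0)), (150, np.float64(76.0)), (152, np.float64(82.0)), (154, np.float64(81.0)), (156, np.float64(81.0)), (158, np.float64(79.0)), (160, np.float64(77.0)), (162, np.float64(73.0)), (164, np.float64(77.0)), (166, np.float64(78.0)), (168, np.float64(72.0)), (170, np.float64(77.0)), (172, np.float64(73.0)), (174, np.float64(205.0)), (176, np.float64(221.0)), (178, np.float64(221.0)), (180, np.float64(222.0)), (182, np.float64(223.0)), (184, np.float64(224.0)), (186, np.float64(222.0)), (188, np.float64(221.0)), (190, np.float64(222.0)), (192, np.float64(182.0)), (194, np.float64(79.0)), (196, np.float64(78.0)), (198, np.float64(76.0)), (200, np.float64(74.0)), (202, np.float64(79.0)), (204, np.float64(77.0)), (206, np.float64(77.0)), (208, np.float64(82.0)), (210, np.float64(85.0)), (212, np.float64(85.0)), (214
[... 1929 characters left out ...]
float64(73.0)), (172, np.float64(70.0)), (174, np.float64(198.0)), (176, np.float64(225.0)), (178, np.float64(222.0)), (180, np.float64(222.0)), (182, np.float64(222.0)), (184, np.float64(223.0)), (186, np.float64(220.0)), (188, np.float64(225.0)), (190, np.float64(222.0)), (192, np.float64(183.0)), (194, np.float64(79.0)), (196, np.float64(75.0)), (198, np.float64(76.0)), (200, np.float64(77.0)), (202, np.float64(79.0)), (204, np.float64(78.0)), (206, np.float64(78.0)), (208, np.float64(83.0)), (210, np.float64(78.0)), (212, np.float64(81.0)), (214, np.float64(84.0)), (216, np.float64(82.0)), (218, np.float64(78.0)), (220, np.float64(84.0)), (222, np.float64(92.0)), (224, np.float64(90.0))]
```

View pics/w5_2.png

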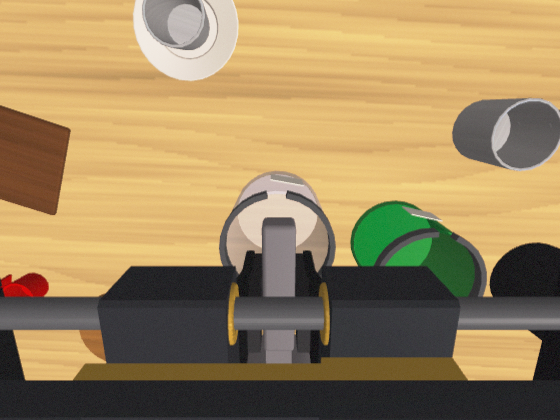

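Run:
```python
from h import *
for k in range(3):
    o=np.load(f'o5_{k}.npy',allow_pickle=True).item()
    a=np.radians(182.8);N=np.array([.5918+.0505*np.cos(a),.1258+.0505*np.sin(a),.12])
    t=R.from_quat(o['tool_rot']).inv().apply(N-o['position'])*100; print(t.round(2),'move',(t-[.03,3.5,-1.65]).round(2))
```

```text
[-0.12 -0.64 14.06] move [-0.15 -4.14 15.71]
[-0.14 -0.67 14.08] move [-0.17 -4.17 15.73]
[-0.16 -0.71 14.11] move [-0.19 -4.21 15.76]
```

>>> drive_tool(
  plan=[
    {"offset": [-0.15,-2.5,1],"delta_rot": [0,0,0],"jaw": 0.5},
    {"offset": [-0.15,-4.2,3],"delta_rot": [0,0,0],"jaw": 0.5},
    {"offset": [-0.15,-4.2,6],"delta_rot": [0,0,0],"jaw": 0.5},
    {"offset": [-0.15,-4.2,9],"delta_rot": [0,0,0],"jaw": 0.5},
    {"offset": [-0.15,-4.2,11],"delta_rot": [0,0,0],"jaw": 0.5},
    {"offset": [-0.15,-4.2,11.5],"delta_rot": [0,0,0],"jaw": 0.5},
    {"offset": [-0.15,-4.2,11.5],"delta_rot": [0,0,0],"jaw": 0.5},
    {"offset": [-0.15,-4.2,11.5],"delta_rot": [0,0,0],"jaw": 0.5},
  ],
)

```text
time: 7.25
position: [0.5087, 0.1223, 0.1472]
tool_rot: [0.691, 0.723, 0.0, 0.0]
ft_force: [0.0, -0.2, -0.5]
grip_width: 0.0139
```

Run:
```python
from h import *
for k,n in enumerate(['top','scene','wrist']):
    o=get_obs();im=camera(n);print(o['position'],o['ft_force'].round(2))
    cv2.imwrite(f'pics/w6_{n}.png',im[:,:,::-1])
s=cv2.imread('pics/w6_scene.png');t=cv2.imread('pics/w6_top.png')
cv2.imwrite('pics/z6.png',np.hstack([cv2.resize(s[170:270,280:370],(405,450),interpolation=cv2.INTER_CUBIC),cv2.resize(t[160:240,180:250],(394,450),interpolation=cv2.INTER_CUBIC)]))
```

```text
[0.508652   0.12227407 0.14719694] [ 0.04 -0.19 -0.47]
[0.50920209 0.12227804 0.14777319] [ 0.78  0.67 -0.95]
[0.50939038 0.12228263 0.14801119] [-0.05 -0.16  0.03]
```

View pics/z6.png

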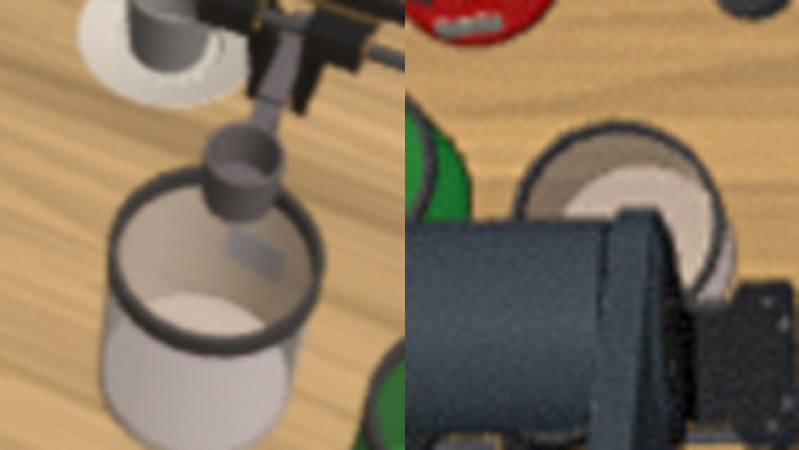

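View pics/w6_wrist.png

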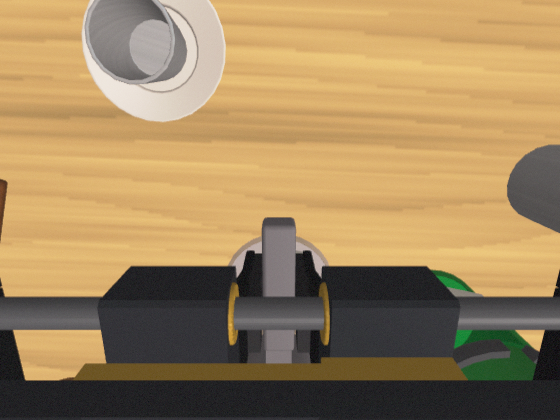

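>>> drive_tool(
  plan=[
    {"offset": [0,0,0.3],"delta_rot": [0,0,0],"jaw": 0.5},
    {"offset": [0,0,0.6],"delta_rot": [0,0,0],"jaw": 0.5},
    {"offset": [0,0,0.9],"delta_rot": [0,0,0],"jaw": 0.5},
    {"offset": [0,0,1.1],"delta_rot": [0,0,0],"jaw": 0.5},
    {"offset": [0,0,1.2],"delta_rot": [0,0,0],"jaw": 0.5},
    {"offset": [0,0,1.3],"delta_rot": [0,0,0],"jaw": 0.5},
    {"offset": [0,0,1.4],"delta_rot": [0,0,0],"jaw": 0.5},
    {"offset": [0,0,1.5],"delta_rot": [0,0,0],"jaw": 0.5},
  ],
)

```text
time: 8.07
position: [0.5082, 0.1222, 0.1314]
tool_rot: [0.691, 0.722, 0.0, -0.0]
ft_force: [0.3, -0.1, -0.9]
grip_width: 0.0138
```

>>> drive_tool(
  plan=[
    {"offset": [0,0,0.05],"delta_rot": [0,0,0],"jaw": 0.5},
    {"offset": [0,0,0.1],"delta_rot": [0,0,0],"jaw": 0.5},
    {"offset": [0,0,0.15],"delta_rot": [0,0,0],"jaw": 0.5},
    {"offset": [0,0,0.2],"delta_rot": [0,0,0],"jaw": 0.5},
    {"offset": [0,0,0.25],"delta_rot": [0,0,0],"jaw": 0.5},
    {"offset": [0,0,0.3],"delta_rot": [0,0,0],"jaw": 0.5},
    {"offset": [0,0,0.3],"delta_rot": [0,0,0],"jaw": 0.5},
    {"offset": [0,0,0.3],"delta_rot": [0,0,0],"jaw": 0.5},
  ],
)

```text
time: 8.73
position: [0.5081, 0.1222, 0.1285]
tool_rot: [0.691, 0.722, -0.0, -0.0]
ft_force: [-0.3, -0.3, -1.2]
grip_width: 0.0135
```

Run:
```python
from h import *
for k in range(3):
    o=get_obs();im=camera('scene');print(o['position'],o['ft_force'].round(2),o['moment'].round(3))
cv2.imwrite('pics/z7.png',cv2.resize(im[170:270,280:370],(540,600),interpolation=cv2.INTER_CUBIC))
```

```text
[0.50809542 0.12219112 0.12852498] [-0.32 -0.28 -1.22] [0.021 0.002 0.018]
[0.5081328  0.12218188 0.12856137] [-0.39 -0.13 -0.76] [ 0.035 -0.027  0.034]
[0.50812546 0.12219102 0.12856905] [ 0.93  0.07 -0.99] [ 0.026  0.057 -0.   ]
```

View pics/z7.png

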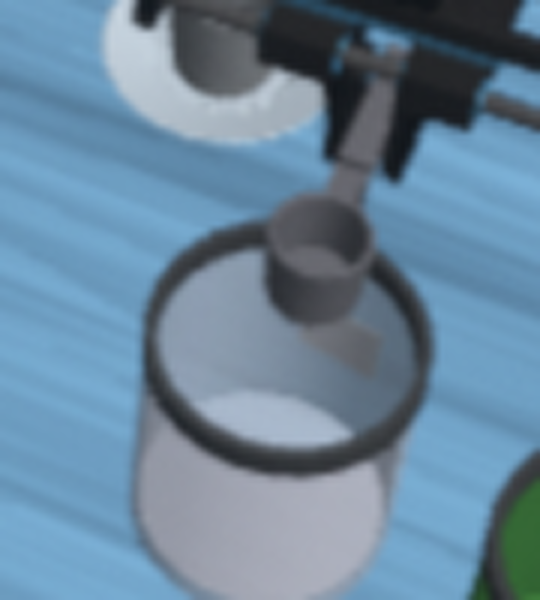

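Bowl bottom is now inside the mouth with no contact force. Continue down.

>>> drive_tool(
  plan=[
    {"offset": [0,0,0.2],"delta_rot": [0,0,0],"jaw": 0.5},
    {"offset": [0,0,0.4],"delta_rot": [0,0,0],"jaw": 0.5},
    {"offset": [0,0,0.6],"delta_rot": [0,0,0],"jaw": 0.5},
    {"offset": [0,0,0.8],"delta_rot": [0,0,0],"jaw": 0.5},
    {"offset": [0,0,1.0],"delta_rot": [0,0,0],"jaw": 0.5},
    {"offset": [0,0,1.2],"delta_rot": [0,0,0],"jaw": 0.5},
    {"offset": [0,0,1.2],"delta_rot": [0,0,0],"jaw": 0.5},
    {"offset": [0,0,1.2],"delta_rot": [0,0,0],"jaw": 0.5},
  ],
)

```text
time: 9.55
position: [0.508, 0.1222, 0.1164]
tool_rot: [0.691, 0.722, -0.0, -0.0]
ft_force: [0.1, 0.1, -1.1]
grip_width: 0.0135
```

>>> drive_tool(
  plan=[
    {"offset": [0,0,0.15],"delta_rot": [0,0,0],"jaw": 0.5},
    {"offset": [0,0,0.3],"delta_rot": [0,0,0],"jaw": 0.5},
    {"offset": [0,0,0.45],"delta_rot": [0,0,0],"jaw": 0.5},
    {"offset": [0,0,0.6],"delta_rot": [0,0,0],"jaw": 0.5},
    {"offset": [0,0,0.75],"delta_rot": [0,0,0],"jaw": 0.5},
    {"offset": [0,0,0.9],"delta_rot": [0,0,0],"jaw": 0.5},
    {"offset": [0,0,0.9],"delta_rot": [0,0,0],"jaw": 0.5},
    {"offset": [0,0,0.9],"delta_rot": [0,0,0],"jaw": 0.5},
  ],
)

```text
time: 10.22
position: [0.508, 0.1222, 0.1074]
tool_rot: [0.691, 0.722, -0.0, -0.0]
ft_force: [-0.9, -0.4, -0.6]
grip_width: 0.0139
```

Run:
```python
from h import *
for k in range(4):
    o=get_obs();im=camera('scene' if k<3 else 'wrist');print(o['position'],o['ft_force'].round(2),o['moment'].round(3))
    cv2.imwrite(f'pics/w8_{k}.png',im[:,:,::-1])
im=cv2.imread('pics/w8_2.png')
cv2.imwrite('pics/z8.png',cv2.resize(im[170:270,280:370],(540,600),interpolation=cv2.INTER_CUBIC))
```

```text
[0.50802278 0.12219729 0.10743955] [-0.89 -0.42 -0.63] [-0.034  0.047  0.013]
[0.50810798 0.12217294 0.10750945] [-0.12 -0.62  0.82] [ 0.009  0.04  -0.016]
[0.50816954 0.12216861 0.10758226] [-0.22 -0.25 -0.19] [ 0.071 -0.01  -0.018]
[0.5081929  0.12217291 0.10762259] [ 0.16  0.13 -0.74] [ 0.009  0.054 -0.015]
```

View pics/z8.png

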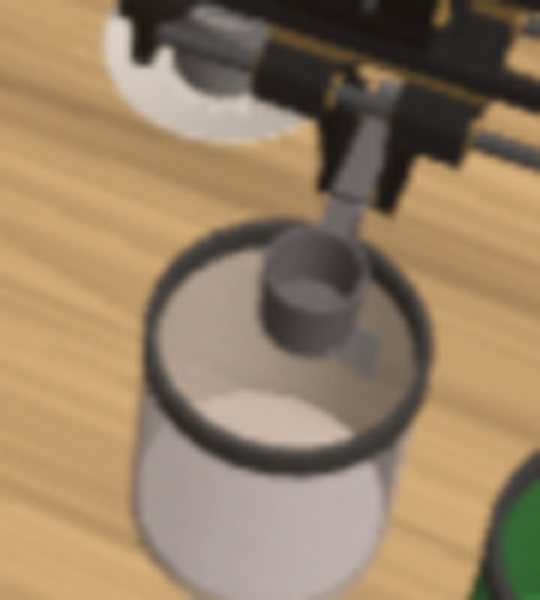

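Bowl inside, neck above the rim; forces near zero. Now feel downwards in small steps.

>>> drive_tool(
  plan=[
    {"offset": [0,0,0.07],"delta_rot": [0,0,0],"jaw": 0.5},
    {"offset": [0,0,0.14],"delta_rot": [0,0,0],"jaw": 0.5},
    {"offset": [0,0,0.21],"delta_rot": [0,0,0],"jaw": 0.5},
    {"offset": [0,0,0.28],"delta_rot": [0,0,0],"jaw": 0.5},
    {"offset": [0,0,0.35],"delta_rot": [0,0,0],"jaw": 0.5},
    {"offset": [0,0,0.42],"delta_rot": [0,0,0],"jaw": 0.5},
    {"offset": [0,0,0.5],"delta_rot": [0,0,0],"jaw": 0.5},
    {"offset": [0,0,0.5],"delta_rot": [0,0,0],"jaw": 0.5},
  ],
)

```text
time: 11.08
position: [0.508, 0.1222, 0.1024]
tool_rot: [0.691, 0.722, -0.0, -0.0]
ft_force: [-0.6, 0.3, -0.3]
grip_width: 0.0138
```

>>> drive_tool(
  plan=[
    {"offset": [0,0,0.03],"delta_rot": [0,0,0],"jaw": 0.5},
    {"offset": [0,0,0.06],"delta_rot": [0,0,0],"jaw": 0.5},
    {"offset": [0,0,0.1],"delta_rot": [0,0,0],"jaw": 0.5},
    {"offset": [0,0,0.13],"delta_rot": [0,0,0],"jaw": 0.5},
    {"offset": [0,0,0.16],"delta_rot": [0,0,0],"jaw": 0.5},
    {"offset": [0,0,0.2],"delta_rot": [0,0,0],"jaw": 0.5},
    {"offset": [0,0,0.2],"delta_rot": [0,0,0],"jaw": 0.5},
    {"offset": [0,0,0.2],"delta_rot": [0,0,0],"jaw": 0.5},
  ],
)

```text
time: 11.75
position: [0.5081, 0.1222, 0.1005]
tool_rot: [0.691, 0.722, -0.0, -0.0]
ft_force: [0.2, 0.2, 0.8]
grip_width: 0.0138
```

>>> drive_tool(
  plan=[
    {"offset": [0,0,0.03],"delta_rot": [0,0,0],"jaw": 0.5},
    {"offset": [0,0,0.06],"delta_rot": [0,0,0],"jaw": 0.5},
    {"offset": [0,0,0.1],"delta_rot": [0,0,0],"jaw": 0.5},
    {"offset": [0,0,0.13],"delta_rot": [0,0,0],"jaw": 0.5},
    {"offset": [0,0,0.16],"delta_rot": [0,0,0],"jaw": 0.5},
    {"offset": [0,0,0.2],"delta_rot": [0,0,0],"jaw": 0.5},
    {"offset": [0,0,0.2],"delta_rot": [0,0,0],"jaw": 0.5},
    {"offset": [0,0,0.2],"delta_rot": [0,0,0],"jaw": 0.5},
  ],
)

```text
time: 12.42
position: [0.5081, 0.1222, 0.0985]
tool_rot: [0.691, 0.722, -0.0, -0.0]
ft_force: [-1.0, -0.5, -0.3]
grip_width: 0.0135
```

Run:
```python
from h import *
for k in range(3):
    o=get_obs();im=camera('scene');print(o['position'],o['ft_force'].round(2),o['moment'].round(3))
cv2.imwrite('pics/z9.png',cv2.resize(im[170:270,280:370,::-1],(540,600),interpolation=cv2.INTER_CUBIC))
```

```text
[0.50809513 0.12218054 0.09851296] [-1.03 -0.55 -0.28] [ 0.002 -0.013  0.016]
[0.50811449 0.12215534 0.098525  ] [ 0.56  0.12 -0.57] [ 0.004  0.007 -0.046]
[0.50814152 0.12217167 0.09855773] [-0.34  0.22 -0.96] [0.006 0.018 0.072]
```

View pics/z9.png

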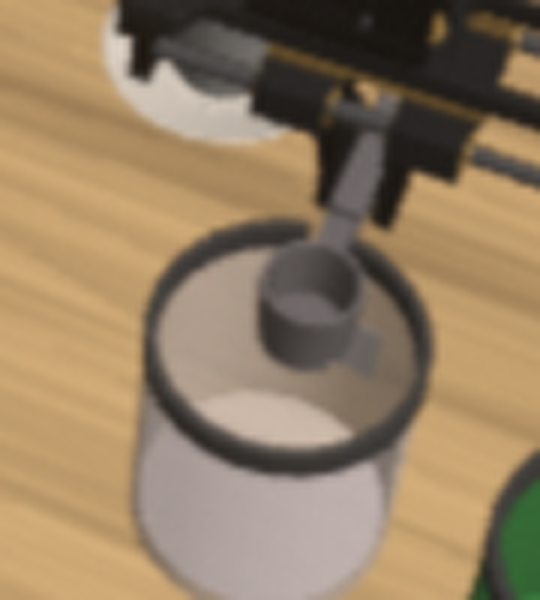

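Neck is in the gap with no force (crown about 5 mm below the rim top). Continue.

>>> drive_tool(
  plan=[
    {"offset": [0,0,0.07],"delta_rot": [0,0,0],"jaw": 0.5},
    {"offset": [0,0,0.14],"delta_rot": [0,0,0],"jaw": 0.5},
    {"offset": [0,0,0.21],"delta_rot": [0,0,0],"jaw": 0.5},
    {"offset": [0,0,0.28],"delta_rot": [0,0,0],"jaw": 0.5},
    {"offset": [0,0,0.35],"delta_rot": [0,0,0],"jaw": 0.5},
    {"offset": [0,0,0.4],"delta_rot": [0,0,0],"jaw": 0.5},
    {"offset": [0,0,0.4],"delta_rot": [0,0,0],"jaw": 0.5},
    {"offset": [0,0,0.4],"delta_rot": [0,0,0],"jaw": 0.5},
  ],
)

```text
time: 13.23
position: [0.5081, 0.1222, 0.0945]
tool_rot: [0.691, 0.722, -0.0, -0.0]
ft_force: [-0.6, -0.4, -0.2]
grip_width: 0.0138
```

>>> drive_tool(
  plan=[
    {"offset": [0,0,0.03],"delta_rot": [0,0,0],"jaw": 0.5},
    {"offset": [0,0,0.06],"delta_rot": [0,0,0],"jaw": 0.5},
    {"offset": [0,0,0.1],"delta_rot": [0,0,0],"jaw": 0.5},
    {"offset": [0,0,0.13],"delta_rot": [0,0,0],"jaw": 0.5},
    {"offset": [0,0,0.16],"delta_rot": [0,0,0],"jaw": 0.5},
    {"offset": [0,0,0.2],"delta_rot": [0,0,0],"jaw": 0.5},
    {"offset": [0,0,0.2],"delta_rot": [0,0,0],"jaw": 0.5},
    {"offset": [0,0,0.2],"delta_rot": [0,0,0],"jaw": 0.5},
  ],
)

```text
time: 13.9
position: [0.5081, 0.1222, 0.0925]
tool_rot: [0.691, 0.722, -0.0, -0.0]
ft_force: [-0.2, 0.0, -0.5]
grip_width: 0.0136
```

>>> drive_tool(
  plan=[
    {"offset": [0,0,0.02],"delta_rot": [0,0,0],"jaw": 0.5},
    {"offset": [0,0,0.04],"delta_rot": [0,0,0],"jaw": 0.5},
    {"offset": [0,0,0.06],"delta_rot": [0,0,0],"jaw": 0.5},
    {"offset": [0,0,0.08],"delta_rot": [0,0,0],"jaw": 0.5},
    {"offset": [0,0,0.1],"delta_rot": [0,0,0],"jaw": 0.5},
    {"offset": [0,0,0.1],"delta_rot": [0,0,0],"jaw": 0.5},
    {"offset": [0,0,0.1],"delta_rot": [0,0,0],"jaw": 0.5},
    {"offset": [0,0,0.1],"delta_rot": [0,0,0],"jaw": 0.5},
  ],
)

```text
time: 14.57
position: [0.5081, 0.1222, 0.0915]
tool_rot: [0.691, 0.722, -0.0, -0.0]
ft_force: [0.5, 0.6, 0.3]
grip_width: 0.0132
```

Run:
```python
from h import *
F=[]
for k in range(4):
    o=get_obs();F.append(np.r_[o['ft_force'],o['moment']]);im=camera('scene')
print(o['time'],o['position'],np.mean(F,0).round(3))
```

```text
14.7167 [0.50811332 0.12216808 0.091563  ] [ 0.117 -0.21  -0.328  0.006  0.011  0.003]
```

>>> drive_tool(
  plan=[
    {"offset": [0,0,0.02],"delta_rot": [0,0,0],"jaw": 0.5},
    {"offset": [0,0,0.04],"delta_rot": [0,0,0],"jaw": 0.5},
    {"offset": [0,0,0.06],"delta_rot": [0,0,0],"jaw": 0.5},
    {"offset": [0,0,0.08],"delta_rot": [0,0,0],"jaw": 0.5},
    {"offset": [0,0,0.1],"delta_rot": [0,0,0],"jaw": 0.5},
    {"offset": [0,0,0.1],"delta_rot": [0,0,0],"jaw": 0.5},
    {"offset": [0,0,0.1],"delta_rot": [0,0,0],"jaw": 0.5},
    {"offset": [0,0,0.1],"delta_rot": [0,0,0],"jaw": 0.5},
  ],
)

```text
time: 15.43
position: [0.5081, 0.1222, 0.0908]
tool_rot: [0.691, 0.722, 0.0, 0.0]
ft_force: [-0.9, 0.8, 3.9]
grip_width: 0.0134
```

Run:
```python
from h import *
F=[]
for k in range(4):
    o=get_obs();F.append(np.r_[o['ft_force'],o['moment']]);im=camera('scene')
print(o['time'],o['position'],np.mean(F,0).round(3))
cv2.imwrite('pics/z10.png',cv2.resize(im[170:270,280:370,::-1],(540,600),interpolation=cv2.INTER_CUBIC))
```

```text
15.5833 [0.50817587 0.12217574 0.09074447] [-1.595e+00 -1.680e-01  4.850e+00  4.000e-03  8.700e-02 -1.800e-02]
```

View pics/z10.png

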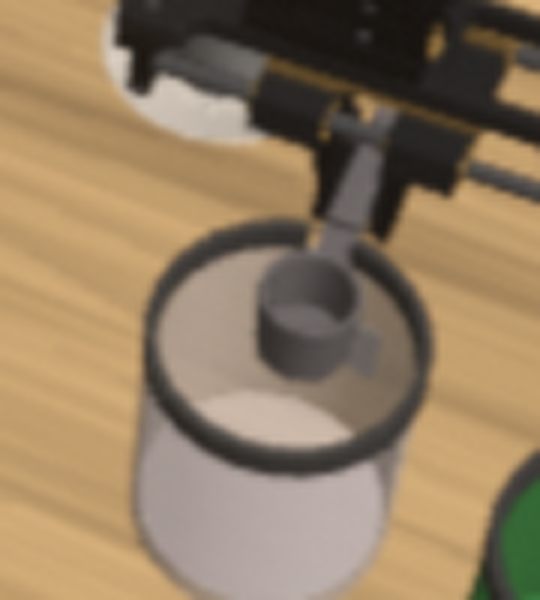

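Firm stop at about 5 N at the height expected for the notch floor (crown ≈ 107–108 mm). Relieve the load, then release softly.

>>> drive_tool(
  plan=[
    {"offset": [0,0,-0.04],"delta_rot": [0,0,0],"jaw": 0.5},
    {"offset": [0,0,-0.05],"delta_rot": [0,0,0],"jaw": 0.5},
    {"offset": [0,0,-0.05],"delta_rot": [0,0,0],"jaw": 0.5},
    {"offset": [0,0,-0.05],"delta_rot": [0,0,0],"jaw": 1.3},
    {"offset": [0,0,-0.05],"delta_rot": [0,0,0],"jaw": 1.4},
    {"offset": [0,0,-0.05],"delta_rot": [0,0,0],"jaw": 1.5},
    {"offset": [0,0,-0.05],"delta_rot": [0,0,0],"jaw": 1.6},
    {"offset": [0,0,-0.05],"delta_rot": [0,0,0],"jaw": 1.8},
  ],
  squeeze=5,
)

```text
time: 16.3
position: [0.5081, 0.1222, 0.0909]
tool_rot: [0.691, 0.722, -0.0, -0.0]
ft_force: [-0.0, -0.5, 0.2]
grip_width: 0.0167
```

>>> drive_tool(
  plan=[
    {"offset": [0,0,0],"delta_rot": [0,0,0],"jaw": 2.2},
    {"offset": [0,0,0],"delta_rot": [0,0,0],"jaw": 2.6},
    {"offset": [0,0,0],"delta_rot": [0,0,0],"jaw": 3},
    {"offset": [0,0,0],"delta_rot": [0,0,0],"jaw": 3.5},
    {"offset": [0,0,0],"delta_rot": [0,0,0],"jaw": 4},
    {"offset": [0,0,0],"delta_rot": [0,0,0],"jaw": 5},
    {"offset": [0,0,0],"delta_rot": [0,0,0],"jaw": 6},
    {"offset": [0,0,0],"delta_rot": [0,0,0],"jaw": 6},
  ],
)

```text
time: 16.97
position: [0.5081, 0.1222, 0.091]
tool_rot: [0.691, 0.722, 0.0, 0.0]
ft_force: [-0.5, -0.0, -0.1]
grip_width: 0.0525
```

Run:
```python
from h import *
im=camera('scene');w=camera('wrist');o=get_obs();print(o['time'],o['position'],o['ft_force'],o['grip_width'])
cv2.imwrite('pics/z11.png',cv2.resize(im[170:270,280:370,::-1],(540,600),interpolation=cv2.INTER_CUBIC));cv2.imwrite('pics/w11.png',w[:,:,::-1])
```

```text
17.0667 [0.50813631 0.12218087 0.09107553] [-1.42244438  0.90496425  0.57560434] 0.057111157333819135
```

View pics/z11.png

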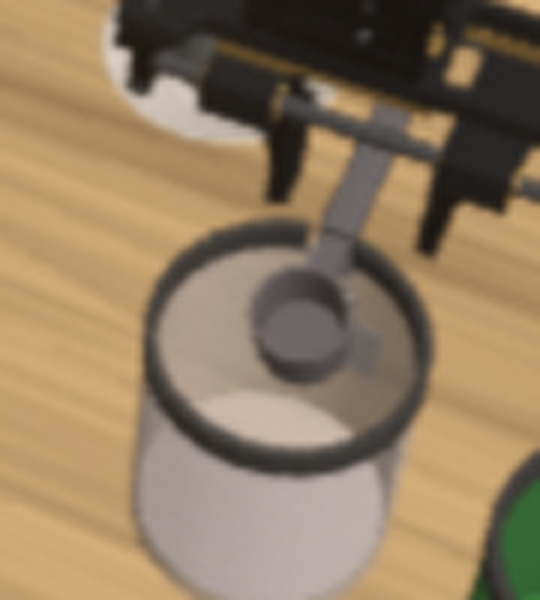

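View pics/w11.png

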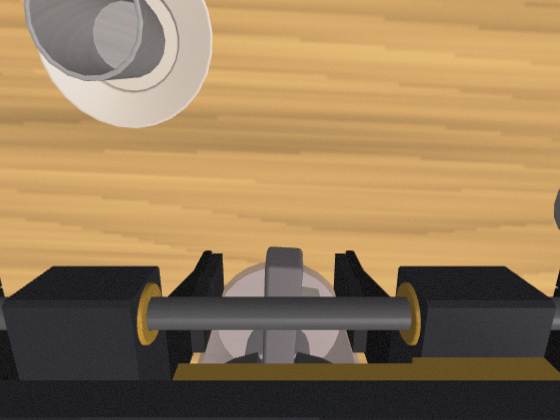

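The scoop hangs and leans bowl-down, with the fingers clear on both sides. Lift straight up.

>>> drive_tool(
  plan=[
    {"offset": [0,0,-0.5],"delta_rot": [0,0,0],"jaw": 6},
    {"offset": [0,0,-1.5],"delta_rot": [0,0,0],"jaw": 6},
    {"offset": [0,0,-3],"delta_rot": [0,0,0],"jaw": 6},
    {"offset": [0,0,-5],"delta_rot": [0,0,0],"jaw": 6},
    {"offset": [0,0,-8],"delta_rot": [0,0,0],"jaw": 6},
    {"offset": [0,0,-11],"delta_rot": [0,0,0],"jaw": 6},
    {"offset": [0,0,-14],"delta_rot": [0,0,0],"jaw": 6},
    {"offset": [0,0,-16],"delta_rot": [0,0,0],"jaw": 6},
  ],
)

```text
time: 17.73
position: [0.5091, 0.1223, 0.2551]
tool_rot: [0.691, 0.723, 0.002, 0.002]
ft_force: [0.4, 1.2, 0.3]
grip_width: 0.0598
```

>>> drive_tool(
  plan=[
    {"offset": [0,1,0],"delta_rot": [0,0,0],"jaw": 6},
    {"offset": [0,3,0],"delta_rot": [0,0,0],"jaw": 6},
    {"offset": [0,5,0],"delta_rot": [0,0,0],"jaw": 6},
    {"offset": [0,6,0],"delta_rot": [0,0,0],"jaw": 6},
    {"offset": [0,6,0],"delta_rot": [0,0,0],"jaw": 6},
    {"offset": [0,6,0],"delta_rot": [0,0,0],"jaw": 6},
    {"offset": [0,6,0],"delta_rot": [0,0,0],"jaw": 6},
    {"offset": [0,6,0],"delta_rot": [0,0,0],"jaw": 6},
  ],
)

```text
time: 18.4
position: [0.5667, 0.1249, 0.2507]
tool_rot: [0.691, 0.723, -0.001, -0.001]
ft_force: [0.7, 1.2, 0.0]
grip_width: 0.06
```

Run:
```python
from h import *
im=camera('scene');o=get_obs();w=camera('wrist');print(o['time'],o['position'],o['ft_force'],o['grip_width'])
cv2.imwrite('pics/s12.png',im[:,:,::-1])
cv2.imwrite('pics/z12.png',np.hstack([cv2.resize(im[180:270,290:370,::-1],(400,450),interpolation=cv2.INTER_CUBIC),cv2.resize(w[130:265,220:340,::-1],(400,450),interpolation=cv2.INTER_CUBIC)]));cv2.imwrite('pics/w12.png',w[:,:,::-1])
```

```text
18.45 [0.56688994 0.12486519 0.25083316] [-0.06418904 -0.6012554  -0.38042497] 0.059752052854079134
```

View pics/z12.png

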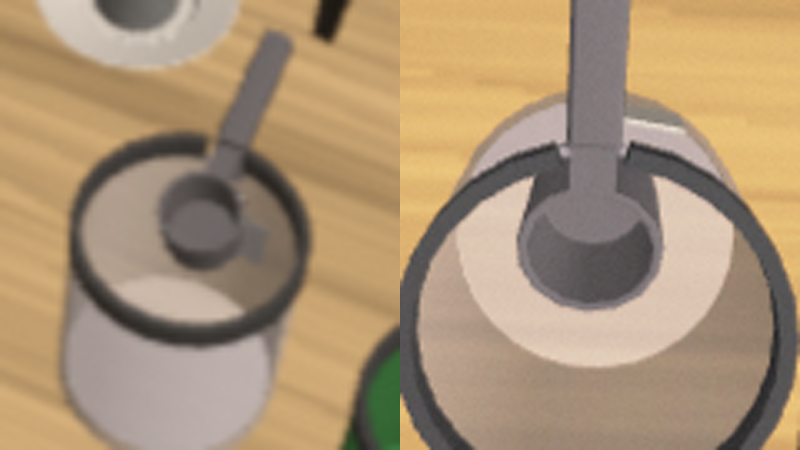

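View pics/s12.png

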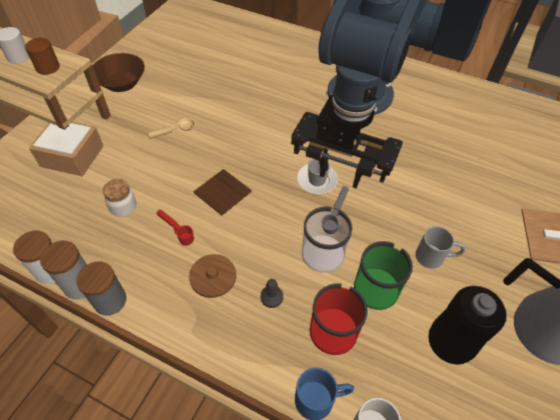

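The neck sits centred between the notch walls and the scoop hangs free. The bystanders look unmoved. Handing in.

Run:
```python
from rig import *
print(hand_in())
```

```text
the job is handed in; nothing more can be done
None
```

I took the grey scoop off the coaster and hung it on the clear canister by its hook, then let go. It hangs there by itself. I handed the job in after about 18.5 s.

- **Finding the notch:** I could see it in the wrist camera, about 2.8° round from the canister's side that faces the robot. I then lowered the neck into it in small steps, and forces stayed near zero until it touched the bottom.
- **Seating:** The neck stopped at about the notch-floor height, with the crown at 107–108 mm. The highest reading I took there was about 5 N; I did not see the forces within each move. I eased that off before opening the fingers.
- **Last checks:** After backing away, the scene and wrist pictures show the neck centred in the notch. The bowl is inside and leans down, and the handle is outside. The tongue is hidden in these views, so I did not see it directly. The bystanders look unmoved, though I compared them only by eye. The force reading was back to noise.
- **Disagreements:** The three camera estimates of the rim centre differed by up to about 5 mm, so I placed the scoop by the wrist-camera measurement. The scoop also sat about 2 mm forward in the grip, which I allowed for.

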